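# Renew the handles of a cooker control unit

### The job

Switch the bench isolator off; then pull the two broken handles off their spindles and lay both in the steel dish, and push each new handle fully home on a spindle of its own, turned so that the flat in its bore meets the flat of the spindle. Touch no handle while the isolator is on: only when all that is done, switch it on again. Leave the other things on the table where they are.

Things in the scene. Friction and masses are not known exactly. Their poses are not given: they have to be found in the camera images.
- handle_1: new black plastic handle, 84 mm long, 62 high, 80-170 g, upright on the table. Origin: on its hub's axis, at the underside; z up. Hub 48 mm across, 26 high; above it, 26 to 62 mm up, an upright wing 18 mm thick along x: blunt end at x = -34 mm, full thickness to +32, tapered end at +50, towards which the white line on top runs. Pinch the wing across, over the axis. Two or three handles are there
- handle_2: new handle, same as handle_1 (may be absent). In the underside of each is a D-shaped bore 24 mm deep, radius 13.2 mm, its flat 7.2 mm from the axis on the +x side, under the tapered end: it goes on a spindle only when the handle's +x points the same way as the mount's +x, within about 0.1 rad
- handle_3: new handle, same as handle_1 and handle_2 (may be absent)
- mount_1: round dark switch mount, 64 mm across, 8 high, fixed on the control unit, with an upright steel D-spindle (bare, or under a broken handle). Origin: on the axis at the mount's underside, z up. The spindle has radius 12 mm and ends 30 mm above the origin, its top 5 mm tapered by 2.2 mm; its flat faces the mount's +x, 6 mm from the axis; a lug 14 mm wide, out to x = 43 mm, with a white mark is on that side
- mount_2: same as mount_1. A handle that is fully home rests with its underside on the mount's face: its origin 8 mm above the mount's origin, on the same axis. Spindles do not turn
- mount_3: same as mount_1 and mount_2
- broken_1: old black handle, the ends of its wing snapped off; 48 mm across, 62 high, 100 g. At the start it is fully home on a spindle; it slides off straight up (22 mm). Origin on the hub axis at the underside, axes as on handle_1. Hub 26 mm high; the stump of the wing above it, up to 62 mm, is 18 mm thick (across y) and 30 mm long
- broken_2: second broken handle, same as broken_1, on another of the spindles
- control_unit: white sheet-steel control unit, 120 x 360 x 50 mm, fixed to the table, carrying the three mounts in a rough row about 115 mm apart on its top. Origin under its centre on the table; x away from the robot, y along its length, z up
- dish: round shallow steel parts dish, 150 mm across the rim and 35 mm high, fixed; origin at the centre of its underside on the table. Its flat floor lies 9 mm up and is 100 mm across
- isolator (a joint): angle of the isolator lever: 0 = off (leaning 0.55 rad from upright to the box's -x side, towards the robot), 1.1 = on (leaning 0.55 rad to the +x side, away from the robot). The lever is weighted over centre: pushed past upright (0.55) it falls by itself to the other end, with about 1 N at the tip
- isolator_tip (a point): centre of the top edge of the isolator's lever, 82 mm from its pivot; the grip there is a black bar 40 mm wide (along the hinge), 18 mm thick and 28 mm long down the lever, below it a steel blade 30 mm wide and 8 mm thick
- isolator_pivot (a point): centre of the lever's hinge, 56 mm above the table on the grey isolator box (100 x 80 x 50 mm, fixed, two ears up to 64 mm beside the lever); the hinge axis is this point's y, its x points the way the lever leans when on, z up
- pliers_a: red pliers lying flat, 133 x 56 x 12 mm, in front of the isolator; bystander, to be left alone
- driver: plum-handled driver lying down, 171 x 22 x 22 mm, in front of the dish; bystander, to be left alone

How it is judged:
By the outcome, as a careful person would: the job done as asked, in the order asked, and still so for the second after the job is handed in, with the robot touching nothing.
Of handle_1, handle_2, handle_3 only 2 to 3 are there at a start; the rules pass over those that are not, and their reading is None.
At some moment in a run one of handle_1, handle_2, handle_3 may be knocked a few centimetres aside while the robot is not near it.
It also fails if it takes over 208 s, if anything falls off the work surface, if the arm or the gripper's body presses on something with over 40 N, if the wrist force passes 120 N, or if a joint passes its speed limit or range.

### The arm

A 7-joint arm with a two-finger parallel gripper is mounted at the origin on the work surface; the furniture and walls round the work are solid. World frame = base frame: x ahead of the robot, y to its left, z up, the work surface at z = 0. Lengths are in m, angles in degrees, forces in N, time in s.
With the tool pointing down it reaches from about 0.35 to 0.9 m from the base axis. Payload 19.9 kg.
Tool frame: the origin (TCP) lies at the very end of the fingers, on their centre line; the grasp point (between the pads) lies 19 mm behind it; z points along the fingers, y is the line along which they close (so a half turn about z gives the same grasp; the last joint's range is limited). The gripper opens to 85 mm and grips with 20 to 120 N. Pads are 22 mm wide; open, the fingers measure 114 mm over their backs; the gripper's body (76 mm by 85 mm) begins 54 mm behind the grasp point. The pads swing forward as they close: fully open they stand 13 mm farther back than shut.
Start: joints at [-74.914, 23.915, -0.59, 92.452, 0.269, 63.638, -3.037], TCP at [0.188, 0.596, 0.231] pointing down, gripper open.
Joint ranges: [-161.28, 161.28], [-22.2, 115.67], [-73.04, 71.86], [3.21, 147.25], [-68.34, 248.33], [10.77, 114.83], [-161.83, 161.83]. Speed limits (degrees/s): [108.29, 108.29, 136.94, 136.94, 172.46, 172.46, 172.46].

### API

Orientations are given as [roll, pitch, yaw] about the fixed x, y, z axes, in that order (R = Rz(yaw) Ry(pitch) Rx(roll)).
In Python, from workcell import * gives the robot as it stands.
- The arm moves only by the shell command python3 -m creep 'ROWS' [FORCE]. ROWS is JSON, one flat list of numbers, 7 for each row, row after row: the shift along the tool's x, y, z in m, then the turn, a rotation vector about the tool's x, y, z in degrees, then the opening, from 0 (shut) to 1 (fully open). A call has 1 to 12 rows; each row is the pose to reach, as a shift and turn from the pose commanded when the call began, along the tool's axes at that moment; what a row does not reach only later rows make up. A row lasts 1/12 s, in which the tool goes at most 41.7 mm and 7.16 degrees, less where a joint would pass 70% of its speed; a pose out of reach is approached as far as the arm can. A call with a gripper value outside its range is refused whole. The fingers move at their own pace and stop on an object; FORCE is the grip in N (left out, the last holds). Time passes only in rows, so rows that repeat a pose let the fingers close. It gives the time, the measured TCP pose, the force, the opening and the grip force at its end, in the units of the state.
- state(): the state, without advancing time (a new reading comes with each control period).
- snapshot(name): name is "scene" or "side" or "wrist"; returns a dict with "image" (400x640x3 uint8, red, green, blue), "depth" (400x640 float32, m along the optical axis (not along the pixel's ray), 0 where there is no reading), "camera_matrix" (3x3 intrinsics, pixels), "R" (3x3) and "t" (3): a world point X has camera coordinates R X + t; the wrist camera has in their place "hand_eye" (4x4, takes a point from camera to tool coordinates, whose origin is the TCP and whose axes are the flange's). Camera axes: x right, y down, z forward; pixel columns grow to the right and rows downward; lengths in m; the calibration is good to about 2 mm. A picture is of the moment at which its call begins: read the wrist's pose just before it.
- close_job(): hands the job in; it is judged then, once.
The state is a dict: "time_s": time; "joint_positions": joint angles; "joint_vel": joint speeds; "effort": joint torques, N m; "ee_pos": TCP position; "eef_rot": TCP orientation; "contact_force": force on the tool from outside, world axes, zero at the start; "wrist_torque": the same for the moment, N m; "finger_gap": opening from 0.0 (shut) to 1.0 (fully open); "grasp_force": force on a finger pad.
Only numpy, scipy, OpenCV 4.12 (cv2) and the standard library are available. Lean on these libraries where they do the work, as an engineer would, in place of code of your own. Each camera call takes 0.05 s, during which the arm holds its last target. There are 200 camera calls.

## Working session

There is one attempt and no reset: what is moved stays moved. The work goes in short steps, Python scripts to look and compute and a shell command to move; the robot and the scene stay as the last step left them, time stands still between calls to the robot, and variables do not carry over. Pictures are saved under pics/ and viewed, at most 14 in all, crops included, and the job is handed in when it is done.

```bash
ls; mkdir -p pics; python3 - <<'E'
from workcell import *
import cv2,numpy as np
s=state();print(s)
for n in("scene","side"):
    d=snapshot(n);cv2.imwrite(f"pics/{n}0.png",d["image"][:,:,::-1]);np.savez(f"{n}0.npz",**d)
    print(n,d["camera_matrix"],d["R"],d["t"],-d["R"].T@d["t"])
d=snapshot("wrist");print(d["hand_eye"],d["camera_matrix"])
E
```

```text
pics
{'time_s': 0.0, 'joint_positions': array([-74.91502308,  23.94875232,  -0.58885186,  92.48422027,
         0.27081522,  63.63745134,  -3.03698918]), 'joint_vel': array([-0.01619832,  0.01580479, -0.06615729, -0.10222795, -0.04097479,
       -0.07302072, -0.00798759]), 'effort': array([ 2.32705588e-05, -8.64441133e+01,  6.79214392e-01, -4.34892225e+01,
        1.90493715e-02,  7.37795286e-03, -1.55456712e-05]), 'ee_pos': array([0.18748469, 0.59586772, 0.23066219]), 'eef_rot': array([-1.79931228e+02,  7.13650577e-03,  1.62536745e+02]), 'contact_force': array([-0.72787809, -0.11322672,  0.67380827]), 'wrist_torque': array([-0.00367191,  0.00153578, -0.03465697]), 'grasp_force': 0.0, 'finger_gap': 1.0018391459892662}
scene [[478.53905305   0.         326.65174253]
 [  0.         478.53905305 196.31322881]
 [  0.           0.           1.        ]] [[ 0.88047456 -0.47402263 -0.00819089]
 [-0.23371998 -0.41896256 -0.87740831]
 [ 0.41247972  0.77445007 -0.47967444]] [-0.43848268  0.21502967  1.26920093] [-0.08719007 -1.10069408  0.7938805 ]
side [[483.14370997   0.         323.45240409]
 [  0.         483.14370997 195.4273567 ]
 [  0.           0.           1.        ]] [[ 0.92680272 -0.3754202   0.00981757]
 [-0.24184645 -0.61663983 -0.74917662]
 [ 0.28730994  0.69196459 -0.66229752]] [-0.47102541  0.20877614  1.02613338] [ 0.19222108 -0.75814074  0.84064012]
[[ 1.60472896e-03 -9.55912582e-01 -2.93647000e-01  7.33049161e-02]
 [ 9.99998652e-01  1.63640710e-03  1.37800344e-04 -4.58797148e-04]
 [ 3.48800953e-04 -2.93646825e-01  9.55913919e-01 -1.43865025e-01]
 [ 0.00000000e+00  0.00000000e+00  0.00000000e+00  1.00000000e+00]] [[304.90615367   0.         319.45757406]
 [  0.         304.90615367 198.79178045]
 [  0.           0.           1.        ]]
```

View pics/scene0.png

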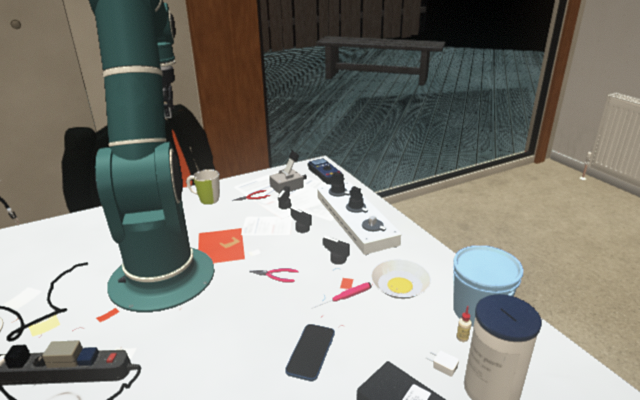

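View pics/side0.png

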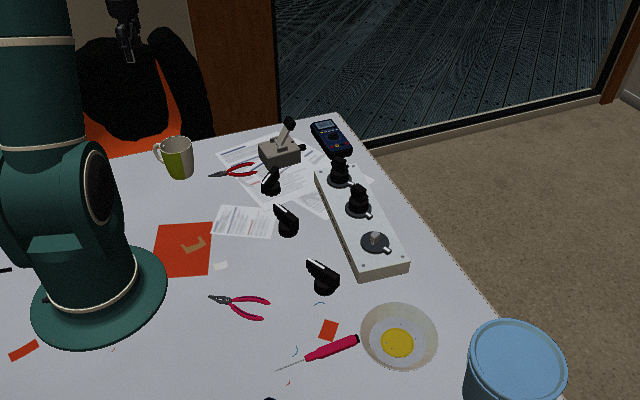

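```bash
cat > h.py <<'E'
import numpy as np,cv2
from scipy.spatial.transform import Rotation as Ro
def cloud(d,T=None):
    K=d["camera_matrix"];z=d["depth"];v,u=np.mgrid[:z.shape[0],:z.shape[1]]
    P=np.stack([(u-K[0,2])*z/K[0,0],(v-K[1,2])*z/K[1,1],z],-1)
    if T is None: P=(P-d["t"])@d["R"]
    else: P=P@T[:3,:3].T+T[:3,3]
    P[z<=0]=np.nan
    return P
def wristT(d,s):
    T=np.eye(4);T[:3,:3]=Ro.from_euler("xyz",s["eef_rot"],degrees=True).as_matrix();T[:3,3]=s["ee_pos"]
    return T@d["hand_eye"]
def ortho(P,img,x0,x1,y0,y1,res=0.001,zmin=-0.02,zmax=0.2):
    # rows: x decreasing downward (x up), cols: y decreasing to right
    H=int((x1-x0)/res);W=int((y1-y0)/res);o=np.zeros((H,W,3),np.uint8);zz=np.full((H,W),np.nan)
    m=np.isfinite(P[...,2])&(P[...,2]>zmin)&(P[...,2]<zmax)
    p=P[m];c=img[m];i=np.argsort(p[:,2]);p=p[i];c=c[i]
    r=((x1-p[:,0])/res).astype(int);q=((y1-p[:,1])/res).astype(int)
    k=(r>=0)&(r<H)&(q>=0)&(q<W);o[r[k],q[k]]=c[k][:,::-1];zz[r[k],q[k]]=p[k,2]
    return o,zz
def look(name="wrist"):
    from workcell import state,snapshot
    s=state();d=snapshot(name);T=wristT(d,s) if name=="wrist" else None
    return s,d,T,cloud(d,T)
E
python3 - <<'E'
from h import *
for n in("side","scene"):
    d=dict(np.load(f"{n}0.npz"));P=cloud(d)
    pts={"side":dict(h1=(270,181),h2=(286,219),h3=(322,277),m1=(339,160),m2=(357,187),sp=(374,235),dish=(398,335),tip=(290,120),box=(268,150),cu=(385,268),plr=(240,170),drv=(330,350),tbl=(240,270)),
     "scene":dict(dish=(400,285),sp=(373,222),tip=(292,155),tbl=(250,300))}[n]
    for k,(u,v) in pts.items():print(n,k,P[v,u].round(3))
d=dict(np.load("side0.npz"));P=cloud(d)
m=(d["image"].max(2)<70)&(P[...,2]>0.03)&(P[...,2]<.2)&(P[...,0]>.3)
nn,l,st,c=cv2.connectedComponentsWithStats(m.astype(np.uint8))
for i in range(1,nn):
    if st[i,4]>40:
        q=P[l==i];print(c[i].round(),st[i,4],q.min(0).round(3),q.max(0).round(3))
        t=q[q[:,2]>q[:,2].max()-.008][:,:2];w,V=np.linalg.eigh(np.cov(t.T));print("   top",t.mean(0).round(3),np.degrees(np.arctan2(V[1,1],V[0,1])).round(),np.ptp((t-t.mean(0))@V,axis=0).round(3))
E
```

```text
side h1 [0.427 0.161 0.057]
side h2 [0.421 0.019 0.053]
side h3 [ 0.438 -0.164  0.045]
side m1 [0.589 0.101 0.122]
side m2 [ 0.587 -0.007  0.12 ]
side sp [ 0.575 -0.126  0.082]
side dish [ 0.534 -0.326  0.009]
side tip [0.532 0.302 0.13 ]
side box [0.464 0.299 0.05 ]
side cu [ 0.573 -0.188  0.042]
side plr [0.38  0.302 0.002]
side drv [ 0.395 -0.312  0.018]
side tbl [ 0.289 -0.046  0.002]
scene dish [ 0.526 -0.341  0.011]
scene sp [nan nan nan]
scene tip [0.527 0.305 0.123]
scene tbl [ 0.175 -0.197 -0.001]
[215.  25.] 5080 [0.3   0.946 0.03 ] [0.743 1.103 0.2  ]
   top [0.437 1.049] 168.0 [0.072 0.311]
[289. 125.] 159 [0.499 0.287 0.064] [0.544 0.33  0.131]
   top [0.533 0.307] 94.0 [0.018 0.041]
[332. 138.] 607 [0.625 0.244 0.03 ] [0.698 0.409 0.05 ]
   top [0.662 0.311] 110.0 [0.025 0.057]
[281. 155.] 248 [0.444 0.258 0.03 ] [0.576 0.338 0.051]
   top [0.491 0.273] 170.0 [0.074 0.112]
[349. 189.] 1211 [ 0.56  -0.053  0.049] [0.623 0.131 0.124]
   top [0.591 0.043] 90.0 [0.028 0.15 ]
[270. 180.] 275 [0.398 0.141 0.03 ] [0.462 0.212 0.067]
   top [0.435 0.181] 48.0 [0.02  0.086]
[287. 218.] 355 [ 0.406 -0.006  0.03 ] [0.445 0.076 0.066]
   top [0.427 0.024] 113.0 [0.018 0.084]
[375. 244.] 448 [ 0.547 -0.166  0.05 ] [ 0.61  -0.092  0.08 ]
   top [ 0.576 -0.127] 175.0 [0.018 0.023]
[324. 274.] 492 [ 0.418 -0.193  0.03 ] [ 0.468 -0.118  0.066]
   top [ 0.445 -0.163] 121.0 [0.02  0.081]
[474. 387.] 517 [ 0.564 -0.537  0.03 ] [ 0.59  -0.453  0.121]
   top [ 0.568 -0.507] 93.0 [0.011 0.071]
[487. 386.] 115 [ 0.567 -0.546  0.119] [ 0.584 -0.474  0.131]
   top [ 0.572 -0.517] 102.0 [0.012 0.072]
```

```bash
python3 -m creep '[-0.12,-0.04,0,0,0,-7,0,-0.24,-0.08,0,0,0,-14,0,-0.36,-0.115,0,0,0,-17.5,0,-0.42,-0.135,0,0,0,-17.5,0,-0.45,-0.145,0,0,0,-17.5,0,-0.47,-0.15,0.01,0,0,-17.5,0,-0.48,-0.152,0.02,0,0,-17.5,0,-0.48,-0.152,0.03,0,0,-17.5,0,-0.48,-0.152,0.03,0,0,-17.5,0,-0.48,-0.152,0.03,0,0,-17.5,0,-0.48,-0.152,0.03,0,0,-17.5,0,-0.48,-0.152,0.03,0,0,-17.5,0]' 40
python3 - <<'E'
from h import *
s,d,T,P=look();cv2.imwrite("pics/w1.png",d["image"][:,:,::-1]);print(s["ee_pos"],s["eef_rot"],s["joint_positions"],s["time_s"])
E
```

```text
time_s: 1.15
ee_pos: [0.5936, 0.3109, 0.202]
eef_rot: [-180.0, -0.0, -180.0]
contact_force: [-0.0, 1.2, 0.5]
finger_gap: -0.001
grasp_force: 0.0
[0.59359359 0.31087133 0.20199424] [-1.79988394e+02 -1.38806295e-02 -1.79959275e+02] [-34.22286475  30.08960527   5.64064169  87.19428281  -3.16975493
  62.89001171  62.14884878] 1.15
```

View pics/w1.png

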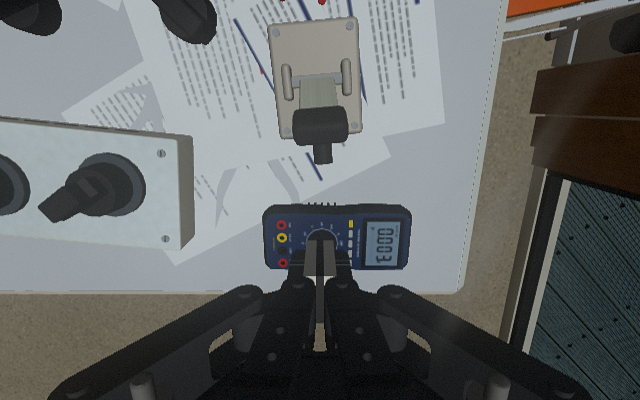

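```bash
python3 -m creep '[0,-0.003,0.02,0,0,0,0,0,-0.003,0.045,0,0,0,0,0,-0.003,0.07,0,0,0,0,0,-0.003,0.085,0,0,0,0,0,-0.003,0.092,0,0,0,0,0,-0.003,0.092,0,0,0,0,0.015,-0.003,0.092,0,0,0,0,0.03,-0.003,0.092,0,0,0,0,0.04,-0.003,0.092,0,0,0,0,0.05,-0.003,0.092,0,0,0,0,0.06,-0.003,0.092,0,0,0,0,0.07,-0.003,0.092,0,0,0,0]'
python3 -m creep '[0.01,0,0,0,0,0,0,0.02,0,0,0,0,0,0,0.03,0,0,0,0,0,0,0.038,0,0,0,0,0,0,0.038,0,0,0,0,0,0,0.02,0,0,0,0,0,0,0.0,0,-0.02,0,0,0,0,-0.02,0,-0.05,0,0,0,0,-0.04,0,-0.08,0,0,0,0,-0.06,0,-0.11,0,0,0,0,-0.08,0,-0.13,0,0,0,0,-0.08,0,-0.13,0,0,0,0]'
python3 - <<'E'
from h import *
s,d,T,P=look();print(s["ee_pos"],s["contact_force"])
im=d["image"];m=(im.max(2)<60)&(P[...,2]>.08)&(P[...,2]<.15)&(P[...,1]>.24)
m[200:]=0
q=P[m];t=q[q[:,2]>q[:,2].max()-.015];print("tip",len(q),t.mean(0),q.min(0),q.max(0))
E
```

```text
time_s: 2.2
ee_pos: [0.5217, 0.3094, 0.1109]
eef_rot: [180.0, 0.0, -180.0]
contact_force: [0.3, -0.6, -0.2]
finger_gap: 0.002
grasp_force: 0.2
time_s: 3.2
ee_pos: [0.6063, 0.309, 0.2449]
eef_rot: [179.9, 0.4, 179.9]
contact_force: [0.9, 0.9, 0.9]
finger_gap: -0.004
grasp_force: 0.0
[0.60629016 0.30903212 0.24488084] [0.9418354  0.90031068 0.92207545]
tip 1611 [0.46583087 0.30346573 0.12557248] [0.45726038 0.28374284 0.10228351] [0.47731415 0.32427322 0.13226883]
```

```bash
python3 -m creep '[0.005,-0.03,-0.02,0,0,0,0,0.01,-0.07,-0.04,0,0,0,0,0.015,-0.11,-0.06,0,0,0,0,0.02,-0.15,-0.08,0,0,0,0,0.026,-0.19,-0.085,0,0,0,0,0.026,-0.22,-0.085,0,0,0,0,0.026,-0.25,-0.085,0,0,0,0,0.026,-0.27,-0.085,0,0,0,0,0.026,-0.279,-0.085,0,0,0,0,0.026,-0.279,-0.085,0,0,0,0,0.026,-0.279,-0.085,0,0,0,0,0.026,-0.279,-0.085,0,0,0,0]'
cat >> h.py <<'E'
def ray(d,T,u,v,z):
    K=d["camera_matrix"];r=T[:3,:3]@np.array([(u-K[0,2])/K[0,0],(v-K[1,2])/K[1,1],1]);c=T[:3,3]
    return c+r*(z-c[2])/r[2]
E
python3 - <<'E'
from h import *
s,d,T,P=look();im=d["image"];cv2.imwrite("pics/w2.png",im[:,:,::-1]);np.savez("w2.npz",T=T,**d);print(s["ee_pos"],s["eef_rot"])
o,zz=ortho(P,im,.36,.66,-.25,.25,.001)
cv2.imwrite("pics/o2.png",cv2.resize(o,None,fx=1.6,fy=1.6))
m=(im.max(2)<75)&(P[...,2]>0.025)&(P[...,2]<.2);m[235:]=0
n,l,st,c=cv2.connectedComponentsWithStats(m.astype(np.uint8))
for i in range(1,n):
    if st[i,4]>80:
        q=P[l==i];t=q[q[:,2]>q[:,2].max()-.006];w,V=np.linalg.eigh(np.cov(t[:,:2].T));print(c[i].round(),st[i,4],"top",t.mean(0).round(4),np.degrees(np.arctan2(V[1,1],V[0,1])).round(1),np.ptp((t[:,:2]-t[:,:2].mean(0))@V,axis=0).round(3))
E
```

```text
time_s: 4.25
ee_pos: [0.5762, 0.0323, 0.3249]
eef_rot: [180.0, -0.0, -179.8]
contact_force: [-0.8, 0.9, 0.8]
finger_gap: 0.003
grasp_force: 0.0
[0.57620493 0.0323412  0.3249055 ] [ 1.79978643e+02 -4.42893392e-02 -1.79837157e+02]
[436.  52.] 1575 top [0.4388 0.1834 0.0625] 48.0 [0.018 0.082]
[320.  46.] 1276 top [0.4311 0.0272 0.0626] 110.2 [0.019 0.082]
[173.  62.] 1524 top [ 0.45   -0.1602  0.0628] 118.4 [0.018 0.082]
[565.  71.] 997 top [0.4601 0.2962 0.1275] 106.1 [0.018 0.037]
[494. 104.] 750 top [0.4998 0.2671 0.0467] -175.2 [0.003 0.097]
[511. 105.] 138 top [0.5005 0.2773 0.0612] -174.7 [0.003 0.028]
[513. 151.] 262 top [0.549  0.2966 0.047 ] 95.0 [0.    0.017]
[287. 178.] 1181 top [ 0.5927 -0.009   0.121 ] 108.7 [0.018 0.03 ]
[375. 178.] 1212 top [0.5931 0.1055 0.1209] 125.7 [0.018 0.03 ]
[  5. 211.] 425 top [ 0.6602 -0.439   0.0456] 163.0 [0.006 0.048]
[469. 208.] 519 top [0.656  0.2572 0.0347] 155.9 [0.038 0.073]
[546. 210.] 862 top [0.6576 0.3713 0.0363] 118.5 [0.081 0.091]
```

View pics/w2.png

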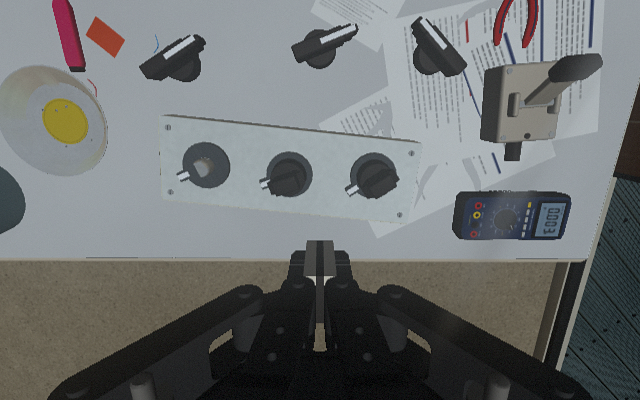

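View pics/o2.png

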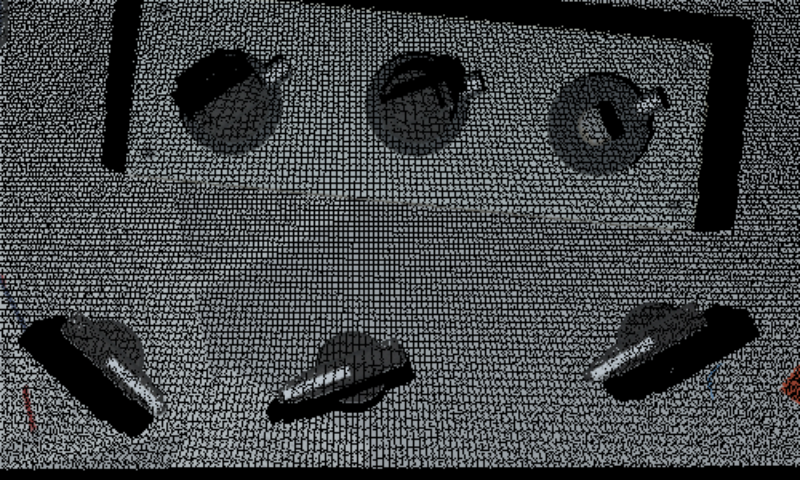

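```bash
cat >> h.py <<'E'
from scipy.optimize import least_squares
def circ(xy,r=None):
    c0=(xy.max(0)+xy.min(0))/2
    if r: f=least_squares(lambda p:np.hypot(*(xy-p).T)-r,c0,loss="soft_l1",f_scale=.001)
    else: f=least_squares(lambda p:np.hypot(*(xy-p[:2]).T)-p[2],[*c0,.03],loss="soft_l1",f_scale=.001)
    return f.x,np.sqrt(np.mean(f.fun**2))
def handles(d,T,P,zt=.062,vmax=235,zmin=.025,zmax=.2,area=150):
    """tops of black wings: (mean,angle,axis estimate for both directions)"""
    im=d["image"];m=(P[...,2]>zmin)&(P[...,2]<zmax)&(im.max(2)<240);m[vmax:]=0
    m=(np.abs(P[...,2]-zt)<.005);m[vmax:]=0
    n,l,st,c=cv2.connectedComponentsWithStats(m.astype(np.uint8));out=[]
    for i in range(1,n):
        if st[i,4]<area: continue
        cn,_=cv2.findContours((l==i).astype(np.uint8),cv2.RETR_EXTERNAL,cv2.CHAIN_APPROX_NONE)
        pts=np.array([ray(d,T,u,v,zt)[:2] for u,v in max(cn,key=len)[:,0]],np.float32)
        (cx,cy),(w,h),a=cv2.minAreaRect(pts)
        if w<h:a+=90
        white=P[(l==i)&(im.min(2)>130)][:,:2]
        out.append((c[i].round(),np.array([cx,cy]),max(w,h),min(w,h),a%180,white.mean(0) if len(white) else None))
    return out
E
python3 - <<'E'
from h import *
z=np.load("w2.npz");d=dict(z);T=d["T"];P=cloud(d,T);im=d["image"]
for zt in(.062,.12):
  for c,p,L,W,a,w in handles(d,T,P,zt):
    if .4<p[0]<.65 and L<.1:
        e=np.array([np.cos(np.radians(a)),np.sin(np.radians(a))])
        if w is not None and (w-p)@e<0:e=-e
        print(zt,c,"mid",p.round(4),"L",round(L,4),"W",round(W,4),"phi",np.degrees(np.arctan2(e[1],e[0])).round(1),"axis",(p+e*(.034-L/2)).round(4))
# mounts
for name,u0,v0 in(("m3",206,165),("m2",289,175),("m1",374,177)):
    m=(im.max(2)<110)&(abs(P[...,2]-.058)<.006);b=np.zeros_like(m);b[v0-32:v0+32,u0-36:u0+36]=1;m&=b
    cn,_=cv2.findContours(m.astype(np.uint8),cv2.RETR_EXTERNAL,cv2.CHAIN_APPROX_NONE);k=max(cn,key=len)[:,0]
    pts=np.array([ray(d,T,u,v,.058)[:2] for u,v in k]);c,e=circ(pts,.032)
    lp=pts[np.hypot(*(pts-c).T)>.036];q=lp.mean(0)-c if len(lp) else [0,0]
    print(name,len(k),c.round(4),e.round(4),"lug",len(lp),np.degrees(np.arctan2(q[1],q[0])).round(1))
q=P[150:185,190:225].reshape(-1,3);q=q[(q[:,2]>.077)&(q[:,2]<.09)];print("spindle top",len(q),q.mean(0),q.min(0),q.max(0))
ds=dict(np.load("side0.npz"));Ps=cloud(ds)
for Q in(Ps,P):
    q=Q[(abs(Q[...,0]-.53)<.1)&(abs(Q[...,1]+.33)<.1)];r=q[(q[:,2]>.031)&(q[:,2]<.04)];print("rim",len(r),circ(r[:,:2]),circ(r[:,:2],.074))
E
python3 -c "
import cv2
a=cv2.imread('pics/w2.png')[110:230,150:430];cv2.imwrite('pics/w2c.png',cv2.resize(a,None,fx=2.8,fy=2.8,interpolation=2))"
```

```text
0.062 [441.  45.] mid [0.4318 0.1766] L 0.0833 W 0.0195 phi -133.4 axis [0.4371 0.1821]
0.062 [323.  40.] mid [0.427  0.0371] L 0.0829 W 0.0184 phi 110.9 axis [0.4297 0.0302]
0.062 [168.  55.] mid [ 0.4443 -0.1515] L 0.0844 W 0.0191 phi 119.7 axis [ 0.4483 -0.1586]
0.062 [533. 104.] mid [0.4991 0.3059] L 0.0641 W 0.0294 phi 92.2 axis [0.4991 0.3078]
0.062 [205. 165.] mid [ 0.5799 -0.1248] L 0.0677 W 0.0629 phi -106.7 axis [ 0.5799 -0.125 ]
0.062 [289. 170.] mid [ 0.5951 -0.0111] L 0.0678 W 0.0619 phi -32.0 axis [ 0.5952 -0.0112]
0.062 [365. 170.] mid [0.5916 0.0949] L 0.0736 W 0.0466 phi -47.6 axis [0.5897 0.097 ]
0.12 [572.  68.] mid [0.462  0.3026] L 0.045 W 0.0243 phi 95.1 axis [0.4609 0.314 ]
0.12 [285. 185.] mid [ 0.5928 -0.0091] L 0.0304 W 0.0183 phi 109.2 axis [0.5867 0.0087]
0.12 [382. 186.] mid [0.5932 0.1056] L 0.0298 W 0.0194 phi 124.4 axis [0.5824 0.1213]
m3 164 [ 0.5815 -0.1236] 0.0031 lug 19 -66.2
m2 213 [ 0.5944 -0.0116] 0.0048 lug 9 -78.5
m1 187 [0.5966 0.1054] 0.0053 lug 19 -58.6
spindle top 198 [ 0.57988983 -0.12056656  0.08051726] [ 0.56966262 -0.13192018  0.07700538] [ 0.5919984  -0.11206636  0.08300527]
rim 594 (array([ 0.52472979, -0.33858784,  0.07299878]), np.float64(0.0017913647433846875)) (array([ 0.52462431, -0.33861865]), np.float64(0.0021099675243180555))
rim 1423 (array([ 0.52745503, -0.33722527,  0.07269521]), np.float64(0.0016793138622472838)) (array([ 0.52762792, -0.3368383 ]), np.float64(0.002145577205318053))
```

View pics/w2c.png

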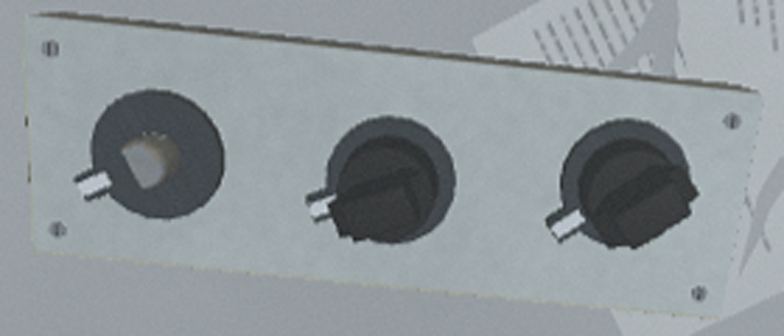

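```bash
python3 -m creep '[-0.004,0.015,0.01,0,0,7,0.6,-0.008,0.03,0.03,0,0,14,0.6,-0.012,0.045,0.05,0,0,21,0.6,-0.017,0.06,0.07,0,0,28,0.6,-0.017,0.0733,0.09,0,0,35,0.6,-0.017,0.0733,0.11,0,0,42,0.6,-0.017,0.0733,0.13,0,0,49,0.6,-0.017,0.0733,0.145,0,0,55,0.6,-0.017,0.0733,0.155,0,0,55,0.6,-0.017,0.0733,0.16,0,0,55,0.6,-0.017,0.0733,0.16,0,0,55,0.6,-0.017,0.0733,0.16,0,0,55,0.6]' 80
python3 - <<'E'
from h import *
s,d,T,P=look();print(s["joint_positions"].round(1),s["eef_rot"]);im=d["image"];cv2.imwrite("pics/w3.png",im[:,:,::-1])
for c,p,L,W,a,w in handles(d,T,P,.12,400,area=300): print(c,p.round(4),round(L,4),round(W,4),round(a,1))
E
```

```text
time_s: 5.3
ee_pos: [0.5936, 0.104, 0.1659]
eef_rot: [180.0, 0.0, 125.2]
contact_force: [0.3, 1.3, 1.1]
finger_gap: 0.601
grasp_force: 0.0
[-27.   26.4  18.5  99.8  -9.9  55.3  30.5] [1.79970091e+02 7.24985890e-03 1.25208750e+02]
[321. 216.] [0.5937 0.1073] 0.0311 0.0178 124.7
```

View pics/w3.png

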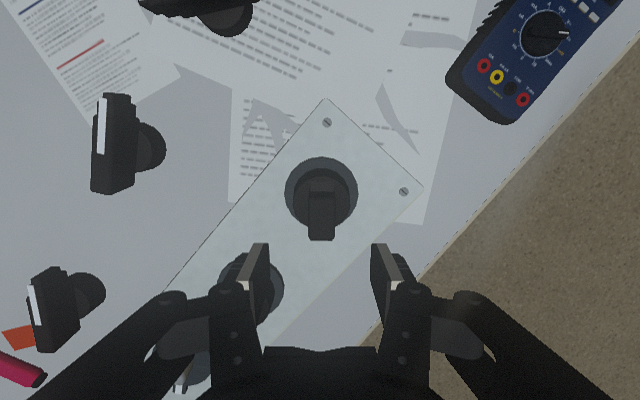

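```bash
python3 -m creep '[0.002,0.0015,0.03,0,0,0,0.6,0.002,0.0015,0.06,0,0,0,0.6,0.002,0.0015,0.074,0,0,0,0.6,0.002,0.0015,0.076,0,0,0,0.6,0.002,0.0015,0.076,0,0,0,0.6,0.002,0.0015,0.076,0,0,0,0,0.002,0.0015,0.076,0,0,0,0,0.002,0.0015,0.076,0,0,0,0,0.002,0.0015,0.076,0,0,0,0,0.002,0.0015,0.076,0,0,0,0,0.002,0.0015,0.076,0,0,0,0,0.002,0.0015,0.076,0,0,0,0]' 80
python3 -m creep '[0,0,-0.005,0,0,0,0,0,0,-0.01,0,0,0,0,0,0,-0.02,0,0,0,0,0,0,-0.03,0,0,0,0,0,0,-0.045,0,0,0,0,0,0,-0.065,0,0,0,0,0,0,-0.085,0,0,0,0,0,0,-0.1,0,0,0,0,0,0,-0.105,0,0,0,0,0,0,-0.105,0,0,0,0,0,0,-0.105,0,0,0,0]'
python3 - <<'E'
from h import *
s,d,T,P=look();im=d["image"];np.savez("w4.npz",T=T,**d);cv2.imwrite("pics/w4.png",im[:,:,::-1])
print(s["joint_positions"].round(1))
E
```

```text
time_s: 6.35
ee_pos: [0.5943, 0.1063, 0.0909]
eef_rot: [179.9, 0.0, 125.0]
contact_force: [-1.3, -0.1, 7.7]
finger_gap: 0.197
grasp_force: 78.4
time_s: 7.27
ee_pos: [0.5933, 0.1062, 0.1943]
eef_rot: [-180.0, -0.0, 125.0]
contact_force: [-1.1, 0.5, -0.9]
finger_gap: 0.199
grasp_force: 78.0
[-27.7  24.6  19.   98.4  -9.2  58.5  29.6]
```

View pics/w4.png

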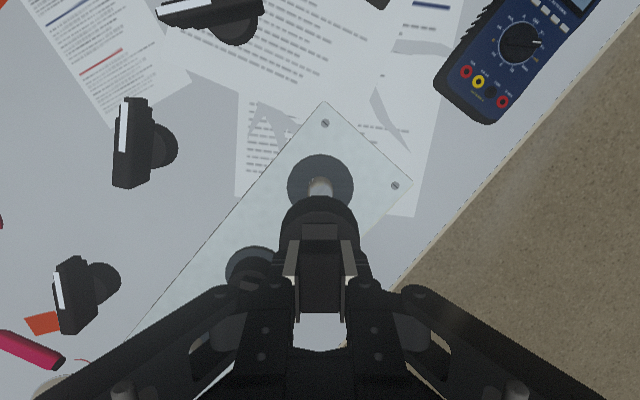

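```bash
python3 -m creep '[-0.012,-0.012,0,0,0,2,0,-0.036,-0.035,0,0,0,5,0,-0.064,-0.062,0,0,0,8,0,-0.092,-0.09,0,0,0,12,0,-0.12,-0.117,0,0,0,16,0,-0.149,-0.145,0,0,0,20,0,-0.178,-0.173,0,0,0,24,0,-0.207,-0.201,0,0,0,27,0,-0.235,-0.228,0,0,0,30,0,-0.262,-0.254,0,0,0,33,0,-0.288,-0.279,0,0,0,35,0,-0.304,-0.295,0,0,0,35,0]'
python3 -m creep '[0,0,0,0,0,0,0,0,0,0,0,0,0,0]'
python3 - <<'E'
from h import *
s,d,T,P=look();im=d["image"];cv2.imwrite("pics/w5.png",im[:,:,::-1]);print(s["joint_positions"].round(1))
q=P[(abs(P[...,0]-.526)<.1)&(abs(P[...,1]+.338)<.1)&(np.arange(400)[:,None]<230)];r=q[(q[:,2]>.031)&(q[:,2]<.037)];print(len(r),r.min(0),r.max(0),circ(r[:,:2],.074))
E
```

```text
time_s: 8.32
ee_pos: [0.5242, -0.3162, 0.1936]
eef_rot: [-179.9, 0.1, 89.7]
contact_force: [-0.3, 0.3, -0.8]
finger_gap: 0.197
grasp_force: 78.0
time_s: 8.48
ee_pos: [0.5251, -0.3136, 0.1934]
eef_rot: [-179.9, 0.0, 89.8]
contact_force: [-0.1, 0.2, -0.8]
finger_gap: 0.198
grasp_force: 78.1
[  3.7  27.7  32.6  97.4 -16.8  59.9  41.7]
1580 [ 0.452458   -0.36773971  0.03100575] [ 0.6027663  -0.26356771  0.03698078] (array([ 0.52743792, -0.34000767]), np.float64(0.001956386982864243))
```

View pics/w5.png

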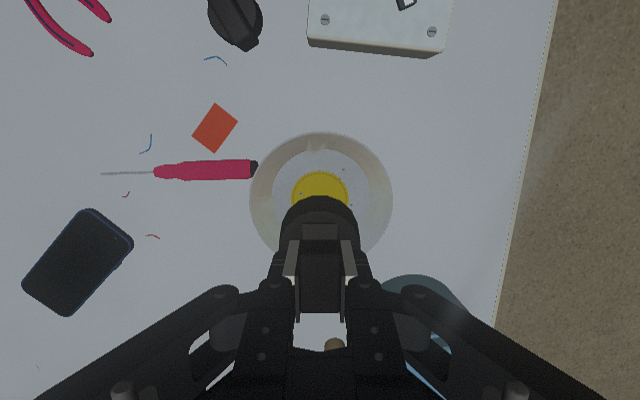

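```bash
python3 -m creep '[-0.015,0.002,0,0,0,0,0,-0.035,0.002,0,0,0,0,0,-0.051,0.002,0.02,0,0,0,0,-0.051,0.002,0.05,0,0,0,0,-0.051,0.002,0.08,0,0,0,0,-0.051,0.002,0.11,0,0,0,0,-0.051,0.002,0.13,0,0,0,0,-0.051,0.002,0.143,0,0,0,0,-0.051,0.002,0.149,0,0,0,0,-0.051,0.002,0.149,0,0,0,0,-0.051,0.002,0.149,0,0,0,0.5,-0.051,0.002,0.149,0,0,0,0.5]'
python3 -m creep '[0,0,0,0,0,0,0.5,0,0,0,0,0,0,0.5,0,0,-0.02,0,0,0,0.5,0,0,-0.05,0,0,0,0.5,0,0,-0.085,0,0,0,0.5,0,0,-0.12,0,0,0,0.5,0,0,-0.14,0,0,0,0.5,0,0,-0.15,0,0,0,0.5,0,0,-0.15,0,0,0,0.5]'
python3 - <<'E'
from h import *
s,d,T,P=look();im=d["image"];print(s["ee_pos"],s["joint_positions"].round(1))
for c,p,L,W,a,w in handles(d,T,P,.071,400,area=150): print(c,p.round(4),round(L,4),round(W,4),round(a,1))
E
```

```text
time_s: 9.53
ee_pos: [0.5293, -0.3634, 0.0469]
eef_rot: [179.9, 0.1, 90.1]
contact_force: [0.4, -0.7, 0.3]
finger_gap: 0.467
grasp_force: 0.0
time_s: 10.28
ee_pos: [0.5293, -0.3636, 0.198]
eef_rot: [179.8, 0.1, 90.0]
contact_force: [-0.1, -0.5, 0.2]
finger_gap: 0.504
grasp_force: 0.0
[ 0.52927987 -0.36363897  0.19802628] [  8.5  30.5  32.7  92.8 -18.2  61.9  46.2]
[318. 186.] [ 0.5295 -0.3611] 0.0304 0.0173 90.5
[429. 259.] [ 0.6452 -0.4373] 0.0709 0.012 176.4
```

```bash
python3 -m creep '[0.02,0.004,0,0,0,-3,0.6,0.055,0.01,0,0,0,-6,0.6,0.09,0.016,0,0,0,-9,0.6,0.125,0.022,0,0,0,-12,0.6,0.165,0.03,0,0,0,-15,0.6,0.205,0.037,0,0,0,-19,0.6,0.245,0.044,0,0,0,-19,0.6,0.28,0.05,0,0,0,-19,0.6,0.31,0.056,0,0,0,-19,0.6,0.335,0.06,0.01,0,0,-19,0.6,0.35,0.064,0.02,0,0,-19,0.6,0.3545,0.064,0.033,0,0,-19,0.6]'
python3 -m creep '[0,0,0,0,0,0,0.6,0,0,0,0,0,0,0.6]'
python3 - <<'E'
from h import *
s,d,T,P=look();im=d["image"];np.savez("w6.npz",T=T,**d);print(s["ee_pos"],s["eef_rot"],s["joint_positions"].round(1))
for c,p,L,W,a,w in handles(d,T,P,.12,400,area=300):
    D=p-s["ee_pos"][:2];y=np.radians(s["eef_rot"][2]);print(c,p.round(4),round(L,4),round(W,4),round(a,1),"tool",D@[np.cos(y),np.sin(y)],D@[np.sin(y),-np.cos(y)])
E
```

```text
time_s: 11.33
ee_pos: [0.5924, -0.0055, 0.1606]
eef_rot: [-180.0, -0.1, 109.2]
contact_force: [0.1, -0.9, 0.3]
finger_gap: 0.603
grasp_force: 0.0
time_s: 11.5
ee_pos: [0.5914, -0.0095, 0.161]
eef_rot: [-179.8, 0.0, 109.0]
contact_force: [0.4, -0.8, 0.5]
finger_gap: 0.601
grasp_force: 0.0
[ 0.59143962 -0.00946246  0.16103429] [-1.79836034e+02  1.03557707e-03  1.08997651e+02] [-20.5  26.4  24.  101.7 -12.7  54.7  27.6]
[322. 222.] [ 0.5934 -0.0082] 0.0306 0.0179 109.2 tool 0.0005980342590756458 0.002288474952565706
```

```bash
python3 -m creep '[0,0.002,0.03,0,0,0,0.6,0,0.002,0.055,0,0,0,0.6,0,0.002,0.068,0,0,0,0.6,0,0.002,0.07,0,0,0,0.6,0,0.002,0.07,0,0,0,0.6,0,0.002,0.07,0,0,0,0,0,0.002,0.07,0,0,0,0,0,0.002,0.07,0,0,0,0,0,0.002,0.07,0,0,0,0,0,0.002,0.07,0,0,0,0,0,0.002,0.07,0,0,0,0,0,0.002,0.07,0,0,0,0]'
python3 -m creep '[0,0,-0.005,0,0,0,0,0,0,-0.01,0,0,0,0,0,0,-0.02,0,0,0,0,0,0,-0.03,0,0,0,0,0,0,-0.045,0,0,0,0,0,0,-0.065,0,0,0,0,0,0,-0.085,0,0,0,0,0,0,-0.1,0,0,0,0,0,0,-0.105,0,0,0,0,0,0,-0.105,0,0,0,0,0,0,-0.105,0,0,0,0]'
python3 - <<'E'
from workcell import *
import numpy as np
s=state();p=s["ee_pos"];y=np.radians(s["eef_rot"][2]);D=np.array([.529,-.312])-p[:2];print(p,s["eef_rot"],D@[np.cos(y),np.sin(y)],D@[np.sin(y),-np.cos(y)],s["joint_positions"].round(1))
E
```

```text
time_s: 12.55
ee_pos: [0.5943, -0.0082, 0.0937]
eef_rot: [180.0, 0.0, 109.0]
contact_force: [-6.7, -1.9, 10.6]
finger_gap: 0.188
grasp_force: 78.2
time_s: 13.47
ee_pos: [0.594, -0.0078, 0.1973]
eef_rot: [180.0, -0.0, 109.0]
contact_force: [0.8, 0.1, -1.7]
finger_gap: 0.194
grasp_force: 78.1
[ 0.59401816 -0.00775605  0.19727493] [ 1.79992752e+02 -2.11830128e-03  1.09046028e+02] -0.26637141859997804 -0.16074205715172432 [-21.3  24.2  24.7  99.7 -11.6  58.6  26.6]
```

```bash
python3 -m creep '[-0.012,-0.007,0,0,0,2,0,-0.036,-0.021,0,0,0,5,0,-0.065,-0.039,0,0,0,8,0,-0.095,-0.057,0,0,0,12,0,-0.127,-0.076,0,0,0,15,0,-0.16,-0.096,0,0,0,17,0,-0.192,-0.115,0,0,0,19,0,-0.22,-0.132,0,0,0,19,0,-0.243,-0.146,0,0,0,19,0,-0.26,-0.157,0,0,0,19,0,-0.266,-0.161,0,0,0,19,0,-0.266,-0.161,0,0,0,19,0]'
python3 -m creep '[0,0,0,0,0,0,0,0,0,0.02,0,0,0,0,0,0,0.05,0,0,0,0,0,0,0.08,0,0,0,0,0,0,0.11,0,0,0,0,0,0,0.13,0,0,0,0,0,0,0.143,0,0,0,0,0,0,0.149,0,0,0,0,0,0,0.149,0,0,0,0,0,0,0.149,0,0,0,0.5,0,0,0.149,0,0,0,0.5,0,0,0.149,0,0,0,0.5]'
python3 -m creep '[0,0,0,0,0,0,0.5,0,0,-0.015,0,0,0,0.5,0,0,-0.05,0,0,0,0.5,0,0,-0.085,0,0,0,0.5,0,0,-0.12,0,0,0,0.5,0,0,-0.14,0,0,0,0.5,0,0,-0.15,0,0,0,0.5,0,0,-0.15,0,0,0,0.5]'
python3 - <<'E'
from h import *
s,d,T,P=look();im=d["image"];cv2.imwrite("pics/w7.png",im[:,:,::-1]);print(s["ee_pos"],s["joint_positions"].round(1))
for c,p,L,W,a,w in handles(d,T,P,.071,400,area=150): print(c,p.round(4),round(L,4),round(W,4),round(a,1))
s,d,T,P=look("side");T=np.eye(4);T[:3,:3]=d["R"].T;T[:3,3]=-d["R"].T@d["t"]
for c,p,L,W,a,w in handles(d,T,P,.062,400,area=60):
  if p[0]<.5 and L>.06:print(c,p.round(4),round(L,4),round(W,4),round(a,1))
E
```

```text
time_s: 14.47
ee_pos: [0.5272, -0.3139, 0.1966]
eef_rot: [-179.9, 0.0, 89.8]
contact_force: [-0.4, -0.5, -1.2]
finger_gap: 0.194
grasp_force: 78.2
time_s: 15.47
ee_pos: [0.5294, -0.3122, 0.0497]
eef_rot: [179.9, 0.0, 90.0]
contact_force: [-0.6, -0.4, -0.6]
finger_gap: 0.496
grasp_force: 0.0
time_s: 16.13
ee_pos: [0.5296, -0.3124, 0.201]
eef_rot: [179.8, 0.1, 90.0]
contact_force: [-0.9, 0.7, -0.1]
finger_gap: 0.497
grasp_force: 0.0
[ 0.52956298 -0.31237369  0.20096542] [  3.2  27.4  33.   96.8 -16.8  60.5  41.6]
[320. 186.] [ 0.5321 -0.311 ] 0.0297 0.0169 90.0
[318. 236.] [ 0.5298 -0.3605] 0.0308 0.0168 90.0
[161.  55.] [0.2704 0.9815] 0.1968 0.07 2.6
[179. 162.] [0.2274 0.321 ] 0.0785 0.0377 178.4
[269. 175.] [0.4285 0.1747] 0.0893 0.0201 46.5
[286. 213.] [0.4232 0.0341] 0.0849 0.0214 111.3
[101. 297.] [ 0.0123 -0.0443] 0.1732 0.0913 16.1
[323. 269.] [ 0.441  -0.1561] 0.082 0.0213 119.6
```

View pics/w7.png

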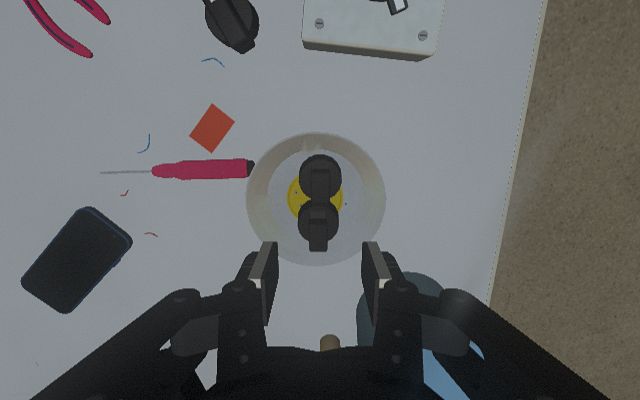

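```bash
python3 -m creep '[0.015,-0.008,0,0,0,7,0.6,0.03,-0.016,0,0,0,14,0.6,0.05,-0.026,0,0,0,21,0.6,0.07,-0.036,0,0,0,28,0.6,0.09,-0.047,0,0,0,35,0.6,0.11,-0.057,0,0,0,42,0.6,0.125,-0.065,0,0,0,49,0.6,0.14,-0.073,0,0,0,56,0.6,0.15,-0.079,0,0,0,63,0.6,0.154,-0.081,0,0,0,70,0.6,0.154,-0.081,0,0,0,77,0.6,0.154,-0.081,0,0,0,84,0.6]'
python3 -m creep '[0,0,0,0,0,7,0.6,0,0,0,0,0,14,0.6,0,0,0,0,0,21,0.6,0,0,0,0,0,28,0.6,0,0,0,0,0,35,0.6,0,0,0,0,0,42,0.6,0,0,0,0,0,49,0.6,0,0,0.02,0,0,56,0.6,0,0,0.04,0,0,63,0.6,0,0,0.06,0,0,67,0.6,0,0,0.06,0,0,67,0.6,0,0,0.06,0,0,67,0.6]'
cat > hm.py <<'E'
import sys
from h import *
def run(zt=.062,save=None,ax=None,vmax=400):
    s,d,T,P=look()
    if save: cv2.imwrite(f"pics/{save}.png",d["image"][:,:,::-1]);np.savez(save+".npz",T=T,**d)
    print("TCP",s["ee_pos"].round(4),s["eef_rot"].round(1),"j",s["joint_positions"].round(0))
    y=np.radians(s["eef_rot"][2]);tx=np.array([np.cos(y),np.sin(y)]);ty=np.array([np.sin(y),-np.cos(y)])
    for c,p,L,W,a,w in handles(d,T,P,zt,vmax,area=300):
        if not .07<L<.1: continue
        e=np.array([np.cos(np.radians(a)),np.sin(np.radians(a))])
        if w is not None and (w-p)@e<0:e=-e
        q=p-e*.008;D=q-s["ee_pos"][:2]
        print(c,"L",round(L,4),"W",round(W,4),"phi",np.degrees(np.arctan2(e[1],e[0])).round(1),"axis",q.round(4),"tool dx dy",(D@tx).round(4),(D@ty).round(4))
if __name__=="__main__": run(float(sys.argv[1]),sys.argv[2] if len(sys.argv)>2 else None)
E
python3 hm.py .062 w8
```

```text
time_s: 17.23
ee_pos: [0.4469, -0.1572, 0.1973]
eef_rot: [-180.0, 0.1, 5.7]
contact_force: [0.3, 0.4, -0.5]
finger_gap: 0.602
grasp_force: 0.0
time_s: 18.23
ee_pos: [0.4466, -0.1582, 0.1376]
eef_rot: [179.8, 0.0, -60.9]
contact_force: [0.8, 0.6, 0.1]
finger_gap: 0.603
grasp_force: 0.0
TCP [ 0.4466 -0.1582  0.1376] [179.8   0.  -60.9] j [ -35.   28.   63.  120.  -33.   52. -104.]
[300. 252.] L 0.0826 W 0.0179 phi 120.3 axis [ 0.4442 -0.1225] tool dx dy -0.0323 -0.0154
```

View pics/w8.png

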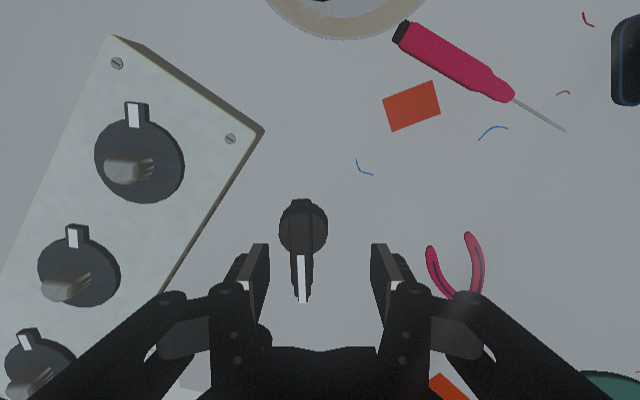

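```bash
python3 -m creep '[-0.015,-0.007,0,0,0,-0.6,0.6,-0.028,-0.013,0,0,0,-1,0.6,-0.032,-0.0155,0.015,0,0,-1,0.6,-0.032,-0.0155,0.04,0,0,-1,0.6,-0.032,-0.0155,0.05,0,0,-1,0.6,-0.032,-0.0155,0.05,0,0,-1,0.6]'
python3 hm.py .062
python3 - <<'E'
from h import *
d=dict(np.load("w8.npz"));T=d["T"];P=cloud(d,T);im=d["image"]
for name,u0,v0,w in(("m3",139,160,52),("m2",79,270,48)):
    b=np.zeros(im.shape[:2],bool);b[v0-w:v0+w,u0-w:u0+w]=1
    m=b&(im.max(2)<95)&(abs(P[...,2]-.058)<.006)
    cn,_=cv2.findContours(cv2.morphologyEx(m.astype(np.uint8),cv2.MORPH_CLOSE,np.ones((15,15))),cv2.RETR_EXTERNAL,cv2.CHAIN_APPROX_NONE);k=max(cn,key=len)[:,0]
    pts=np.array([ray(d,T,u,v,.058)[:2] for u,v in k]);near=pts
    c,e=circ(near,.032)
    for _ in range(3): near=pts[abs(np.hypot(*(pts-c).T)-.032)<.003];c,e=circ(near,.032)
    wm=b&(im.min(2)>190)&(np.hypot(*(P[...,:2]-c).transpose(2,0,1))<.045)&(P[...,2]>.05)&(P[...,2]<.064)&(np.hypot(*(P[...,:2]-c).transpose(2,0,1))>.03)
    q=P[wm][:,:2].mean(0)-c
    t=P[b&(P[...,2]>.077)&(P[...,2]<.084)]
    print(name,c.round(4),e.round(4),len(near),"lug",wm.sum(),np.hypot(*q).round(4),np.degrees(np.arctan2(q[1],q[0])).round(1),"sp",len(t),t[:,:2].mean(0).round(4))
    tt=t[:,:2];w_,V=np.linalg.eigh(np.cov(tt.T));print("   spindle flat normal",np.degrees(np.arctan2(V[1,0],V[0,0])).round(1),np.ptp((tt-tt.mean(0))@V,axis=0).round(4))
E
```

```text
time_s: 18.78
ee_pos: [0.4451, -0.1224, 0.0878]
eef_rot: [179.9, 0.0, -59.9]
contact_force: [0.2, 0.1, 0.4]
finger_gap: 0.599
grasp_force: 0.0
TCP [ 0.4451 -0.1224  0.0878] [179.9   0.  -59.9] j [ -35.   31.   58.  123.  -38.   46. -103.]
[321. 242.] L 0.0821 W 0.0178 phi 120.3 axis [ 0.4444 -0.1222] tool dx dy -0.0006 0.0005
[ 40. 258.] L 0.0732 W 0.0505 phi -62.5 axis [ 0.5839 -0.0157] tool dx dy -0.0226 -0.1736
m3 [ 0.5806 -0.1249] 0.0007 234 lug 0 nan nan sp 756 [ 0.5793 -0.1237]
   spindle flat normal -70.0 [0.0182 0.0223]
m2 [ 0.5924 -0.0132] 0.0014 187 lug 0 nan nan sp 581 [ 0.5922 -0.0109]
   spindle flat normal -71.9 [0.0177 0.0233]<stdin>:11: RuntimeWarning: Mean of empty slice.
  ret = um.true_divide(
```

```bash
python3 -m creep '[-0.0006,0.0005,0.02,0,0,0,0.6,-0.0006,0.0005,0.04,0,0,0,0.6,-0.0006,0.0005,0.052,0,0,0,0.6,-0.0006,0.0005,0.054,0,0,0,0.6,-0.0006,0.0005,0.054,0,0,0,0.6,-0.0006,0.0005,0.054,0,0,0,0,-0.0006,0.0005,0.054,0,0,0,0,-0.0006,0.0005,0.054,0,0,0,0,-0.0006,0.0005,0.054,0,0,0,0,-0.0006,0.0005,0.054,0,0,0,0,-0.0006,0.0005,0.054,0,0,0,0,-0.0006,0.0005,0.054,0,0,0,0]' 80
python3 -m creep '[0,0,-0.01,0,0,0,0,0,0,-0.03,0,0,0,0,0,0,-0.055,0,0,0,0,0,0,-0.085,0,0,0,0,0,0,-0.115,0,0,0,0,0,0,-0.14,0,0,0,0,0,0,-0.155,0,0,0,0,0,0,-0.16,0,0,0,0,0,0,-0.16,0,0,0,0]'
cat > mm.py <<'E'
from h import *
def mount(d,T,P,c0,verbose=True):
    im=d["image"];R=np.hypot(P[...,0]-c0[0],P[...,1]-c0[1]);b=R<.05
    m=b&(im.max(2)<100)&(abs(P[...,2]-.058)<.005)
    cn,_=cv2.findContours(m.astype(np.uint8),cv2.RETR_EXTERNAL,cv2.CHAIN_APPROX_NONE);k=max(cn,key=len)[:,0]
    pts=np.array([ray(d,T,u,v,.058)[:2] for u,v in k]);c=np.array(c0[:2])
    for tol in(.01,.005,.003,.002):
        near=pts[abs(np.hypot(*(pts-c).T)-.032)<tol];c,e=circ(near,.032)
    a=np.arctan2(*(near-c).T[::-1]);print("disc",c.round(4),"rms",e.round(4),len(near),"arc bins",len(set((a//.5).astype(int))),"of 13")
    t=P[(R<.02)&(abs(P[...,2]-.08)<.003)]
    if len(t)>50:
        w,V=np.linalg.eigh(np.cov(t[:,:2].T));print("spindle top",len(t),t.mean(0).round(4),"normal",np.degrees(np.arctan2(V[1,0],V[0,0])).round(1))
    l=P[(R<.047)&(R>.0345)&(abs(P[...,2]-.058)<.004)]
    if len(l)>20:
        q=l[:,:2].mean(0)-c;print("lug",len(l),np.degrees(np.arctan2(q[1],q[0])).round(1),np.hypot(*q).round(4))
    return c
E
python3 - <<'E'
from mm import *
d=dict(np.load("w4.npz"));mount(d,d["T"],cloud(d,d["T"]),(.5937,.1067));
d=dict(np.load("w8.npz"));P=cloud(d,d["T"])
mount(d,d["T"],P,(.5806,-.1249));mount(d,d["T"],P,(.5938,-.009))
E
```

```text
time_s: 19.83
ee_pos: [0.4454, -0.1223, 0.0353]
eef_rot: [-179.9, -0.0, -60.0]
contact_force: [-2.5, 0.5, 12.7]
finger_gap: 0.197
grasp_force: 78.1
time_s: 20.58
ee_pos: [0.4453, -0.1219, 0.1954]
eef_rot: [-179.9, 0.0, -59.9]
contact_force: [-0.4, -0.7, -2.2]
finger_gap: 0.197
grasp_force: 78.7
disc [0.5954 0.1049] rms 0.0008 129 arc bins 11 of 13
spindle top 305 [0.5922 0.1095 0.0805] normal -55.5
disc [ 0.5807 -0.1249] rms 0.0006 237 arc bins 14 of 13
spindle top 755 [ 0.5793 -0.1237  0.0805] normal -69.9
lug 293 -68.0 0.0384
disc [ 0.5925 -0.013 ] rms 0.001 178 arc bins 14 of 13
spindle top 581 [ 0.5922 -0.0109  0.0803] normal -71.9
lug 314 -70.2 0.0367
```

```bash
python3 -m creep '[0.002,-0.01,0,0,0,-7,0,0.004,-0.025,0,0,0,-14,0,0.005,-0.04,0,0,0,-21,0,0.006,-0.055,0,0,0,-28,0,0.008,-0.07,0,0,0,-35,0,0.009,-0.09,0,0,0,-42,0,0.01,-0.11,0,0,0,-49,0,0.011,-0.13,0,0,0,-56,0,0.012,-0.15,0,0,0,-63,0,0.013,-0.165,0,0,0,-70,0,0.015,-0.175,0,0,0,-77,0,0.015,-0.178,0,0,0,-84,0]'
python3 -m creep '[0,0,0,0,0,-7,0,0,0,0,0,0,-14,0,0,0,0,0,0,-21,0,0,0,0,0,0,-28,0,0,0,0,0,0,-35,0,0,0,0,0,0,-42,0,0,0,0,0,0,-49,0,0,0,0,0,0,-56,0,0,0,0,0,0,-63,0,0,0,0,0,0,-70,0,0,0,0,0,0,-77,0,0,0,0,0,0,-84,0]'
python3 -m creep '[0,0,0,0,0,-1,0,0,0,0,0,0,-1,0]'
cat > see.py <<'E'
import sys
from mm import *
s,d,T,P=look();n=sys.argv[3];cv2.imwrite(f"pics/{n}.png",d["image"][:,:,::-1]);np.savez(n+".npz",T=T,**d)
print("TCP",s["ee_pos"].round(4),s["eef_rot"].round(1),"j",s["joint_positions"].round(0))
mount(d,T,P,(float(sys.argv[1]),float(sys.argv[2])))
E
python3 see.py .5938 -.008 w9
```

```text
time_s: 21.58
ee_pos: [0.607, -0.0452, 0.1923]
eef_rot: [-179.9, 0.1, 24.4]
contact_force: [0.2, -0.4, -2.0]
finger_gap: 0.195
grasp_force: 78.7
time_s: 22.58
ee_pos: [0.6057, -0.046, 0.1925]
eef_rot: [-179.9, -0.1, 108.4]
contact_force: [0.1, 0.0, -0.9]
finger_gap: 0.193
grasp_force: 78.7
time_s: 22.75
ee_pos: [0.6059, -0.0462, 0.1931]
eef_rot: [-179.9, -0.1, 108.9]
contact_force: [0.6, -0.5, -0.9]
finger_gap: 0.196
grasp_force: 78.7
TCP [ 0.6059 -0.0462  0.1931] [-1.799e+02 -1.000e-01  1.089e+02] j [-14.  25.  20.  98. -10.  59.  29.]
disc [ 0.5943 -0.0107] rms 0.001 192 arc bins 14 of 13
spindle top 467 [ 0.5932 -0.0076  0.0805] normal -71.9
lug 145 -70.6 0.0366
```

View pics/w9.png

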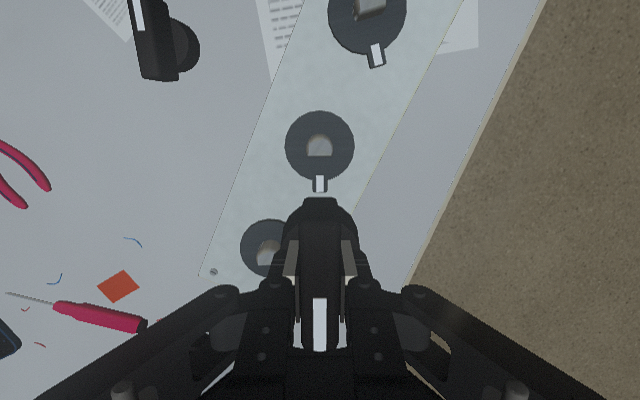

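```bash
python3 -m creep '[0.012,0.0003,0,0,0,0,0,0.028,0.0006,0,0,0,0,0,0.038,0.0008,0.01,0,0,0,0,0.0396,0.0008,0.03,0,0,0,0,0.0396,0.0008,0.05,0,0,0,0,0.0396,0.0008,0.065,0,0,0,0,0.0396,0.0008,0.073,0,0,0,0,0.0396,0.0008,0.076,0,0,0,0,0.0396,0.0008,0.079,0,0,0,0,0.0396,0.0008,0.082,0,0,0,0,0.0396,0.0008,0.082,0,0,0,0]'
python3 -c "
from workcell import *;s=state();print(s['ee_pos'],s['contact_force'],s['wrist_torque'])"
```

```text
time_s: 23.72
ee_pos: [0.594, -0.0074, 0.1127]
eef_rot: [-180.0, -0.1, 109.0]
contact_force: [-5.6, 3.5, -1.7]
finger_gap: 0.195
grasp_force: 78.8
[ 0.59395228 -0.00738555  0.11265066] [-5.63337063  3.53212548 -1.67133764] [ 1.010735    1.24871706 -0.02956916]
```

```bash
python3 -m creep '[0.0012,-0.0008,0.002,0,0,0,0,0.0012,-0.0008,0.004,0,0,0,0,0.0012,-0.0008,0.006,0,0,0,0,0.0012,-0.0008,0.006,0,0,0,0]'
python3 -m creep '[0,0,0.003,0,0,0,0,0,0,0.006,0,0,0,0,0,0,0.009,0,0,0,0,0,0,0.012,0,0,0,0,0,0,0.014,0,0,0,0,0,0,0.015,0,0,0,0,0,0,0.015,0,0,0,0]'
python3 -c "
from workcell import *;s=state();print(s['ee_pos'],s['contact_force'],s['wrist_torque'])"
```

```text
time_s: 24.05
ee_pos: [0.5926, -0.0065, 0.1065]
eef_rot: [-180.0, -0.1, 109.0]
contact_force: [-5.2, 4.2, -2.7]
finger_gap: 0.194
grasp_force: 78.7
time_s: 24.63
ee_pos: [0.5927, -0.0061, 0.0933]
eef_rot: [-180.0, -0.1, 109.1]
contact_force: [-19.2, 6.6, 29.3]
finger_gap: 0.192
grasp_force: 83.3
[ 0.59266317 -0.0061179   0.09330274] [-19.18915752   6.57074478  29.25904762] [ 1.42422445  4.60317178 -0.09595038]
```

```bash
python3 -m creep '[0.0003,-0.001,0,0,0,0,0,0.0003,-0.001,0.001,0,0,0,0,0.0003,-0.001,0.002,0,0,0,0,0.0003,-0.001,0.002,0,0,0,0]'
python3 -m creep '[0,0,0,0,0,0,0.5,0,0,0,0,0,0,0.5,0,0,0,0,0,0,0.5,0,0,0,0,0,0,0.5,0,0,-0.01,0,0,0,0.5,0,0,-0.03,0,0,0,0.5,0,0,-0.06,0,0,0,0.5,0,0,-0.09,0,0,0,0.5,0,0,-0.11,0,0,0,0.5,0,0,-0.12,0,0,0,0.5,0,0,-0.12,0,0,0,0.5]'
cat > top.py <<'E'
from h import *
import sys
s,d,T,P=look();x,y=map(float,sys.argv[1:3]);im=d["image"]
print("TCP",s["ee_pos"].round(4),s["eef_rot"].round(1),"j",s["joint_positions"].round(0))
m=(np.hypot(P[...,0]-x,P[...,1]-y)<.03)&(P[...,2]>.1)&(P[...,2]<.16)
m[235:]=0
print("top z",np.percentile(P[m][:,2],[50,90,98]).round(4),m.sum())
for c,p,L,W,a,w in handles(d,T,P,.12,400,area=300): print(c,p.round(4),round(L,4),round(W,4),round(a,1))
E
python3 top.py .594 -.0085
```

```text
time_s: 24.97
ee_pos: [0.5927, -0.0061, 0.0932]
eef_rot: [179.9, -0.1, 109.1]
contact_force: [-25.6, 8.6, 58.2]
finger_gap: 0.196
grasp_force: 87.3
time_s: 25.88
ee_pos: [0.5931, -0.0076, 0.212]
eef_rot: [179.8, 0.0, 109.0]
contact_force: [-0.5, -0.2, 0.4]
finger_gap: 0.498
grasp_force: 0.0
TCP [ 0.5931 -0.0076  0.212 ] [179.8   0.  109. ] j [-18.  22.  20.  99.  -9.  60.  24.]
top z [0.1211 0.1221 0.1227] 1523
[319. 206.] [ 0.5971 -0.0164] 0.0815 0.0177 108.5
```

```bash
python3 -m creep '[0.01,-0.015,0,0,0,0,0.6,0.022,-0.035,0,0,0,-1,0.6,0.038,-0.06,0,0,0,-2,0.6,0.054,-0.085,0,0,0,-2,0.6,0.07,-0.11,0.02,0,0,-2,0.6,0.082,-0.13,0.045,0,0,-2,0.6,0.088,-0.14,0.07,0,0,-2,0.6,0.089,-0.142,0.076,0,0,-2,0.6,0.089,-0.142,0.076,0,0,-2,0.6]'
python3 hm.py .062
```

```text
time_s: 26.68
ee_pos: [0.4274, 0.0301, 0.1318]
eef_rot: [-179.8, -0.0, 111.1]
contact_force: [0.1, 0.3, 0.8]
finger_gap: 0.602
grasp_force: 0.0
TCP [0.4274 0.0301 0.1318] [-179.8   -0.   111.1] j [-24.  12.  18. 125.  -5.  44.  18.]
[321. 199.] L 0.0833 W 0.0178 phi 111.2 axis [0.4291 0.0309] tool dx dy 0.0001 0.0019
```

```bash
python3 -m creep '[0,0.002,0.03,0,0,0,0.6,0,0.002,0.06,0,0,0,0.6,0,0.002,0.085,0,0,0,0.6,0,0.002,0.096,0,0,0,0.6,0,0.002,0.097,0,0,0,0.6,0,0.002,0.097,0,0,0,0.6,0,0.002,0.097,0,0,0,0,0,0.002,0.097,0,0,0,0,0,0.002,0.097,0,0,0,0,0,0.002,0.097,0,0,0,0,0,0.002,0.097,0,0,0,0,0,0.002,0.097,0,0,0,0]' 80
python3 -m creep '[0,0,0,0,0,0,0,0,0,0,0,0,0,0]'
python3 -m creep '[0,0,-0.01,0,0,0,0,0,0,-0.03,0,0,0,0,0,0,-0.055,0,0,0,0,0,0,-0.085,0,0,0,0,0,0,-0.115,0,0,0,0,0,0,-0.145,0,0,0,0,0,0,-0.165,0,0,0,0,0,0,-0.17,0,0,0,0,0,0,-0.17,0,0,0,0]'
python3 -c "
from workcell import *;s=state();print(s['joint_positions'].round(1))"
```

```text
time_s: 27.73
ee_pos: [0.4316, 0.0311, 0.0375]
eef_rot: [179.9, 0.0, 111.0]
contact_force: [-2.6, -0.7, 12.5]
finger_gap: 0.194
grasp_force: 77.9
time_s: 27.9
ee_pos: [0.4315, 0.0311, 0.0375]
eef_rot: [179.9, 0.0, 111.0]
contact_force: [-2.0, -1.3, 13.5]
finger_gap: 0.195
grasp_force: 77.9
time_s: 28.65
ee_pos: [0.4313, 0.0312, 0.2082]
eef_rot: [179.8, 0.0, 111.0]
contact_force: [-0.1, 0.8, -1.5]
finger_gap: 0.196
grasp_force: 78.5
[-26.4   5.3  19.4 120.6  -2.2  54.3  15.2]
```

```bash
python3 -m creep '[-0.008,0.005,0,0,0,7,0,-0.02,0.011,0,0,0,14,0,-0.034,0.019,0,0,0,21,0,-0.048,0.027,0,0,0,28,0,-0.063,0.036,0,0,0,35,0,-0.078,0.045,0,0,0,42,0,-0.093,0.053,0,0,0,49,0,-0.108,0.062,0,0,0,56,0,-0.122,0.07,0,0,0,63,0,-0.134,0.077,0,0,0,70,0,-0.142,0.081,0,0,0,77,0,-0.144,0.0825,0,0,0,84,0]'
python3 -m creep '[0,0,0,0,0,7,0,0,0,0,0,0,14,0,0,0,0,0,0,21,0,0,0,0,0,0,28,0,0,0,0,0,0,35,0,0,0,0,0,0,42,0,0,0,0,0,0,49,0,0,0,0,0,0,56,0,0,0,0,0,0,63,0,0,0,0,0,0,70,0,0,0,0,0,0,77,0,0,0,0,0,0,84,0]'
python3 -m creep '[0,0,0,0,0,6,0,0,0,0,0,0,11,0,0,0,0,0,0,11,0,0,0,0,0,0,11,0]'
python3 see.py .5806 -.125 w10
```

```text
time_s: 29.65
ee_pos: [0.5595, -0.0751, 0.205]
eef_rot: [180.0, 0.1, 26.6]
contact_force: [1.1, 0.8, -0.1]
finger_gap: 0.195
grasp_force: 78.5
time_s: 30.65
ee_pos: [0.5588, -0.0738, 0.2052]
eef_rot: [179.9, 0.0, -57.3]
contact_force: [-1.1, -0.3, -1.0]
finger_gap: 0.192
grasp_force: 78.5
time_s: 30.98
ee_pos: [0.559, -0.0738, 0.2055]
eef_rot: [179.9, -0.0, -67.8]
contact_force: [1.0, -0.4, -0.8]
finger_gap: 0.192
grasp_force: 78.5
TCP [ 0.559  -0.0738  0.2055] [179.9  -0.  -67.8] j [ -38.   29.   56.  104.  -27.   62. -129.]
disc [ 0.5814 -0.1243] rms 0.001 177 arc bins 14 of 13
spindle top 444 [ 0.5807 -0.1228  0.0805] normal -66.2
lug 158 -66.6 0.0387
```

View pics/w10.png

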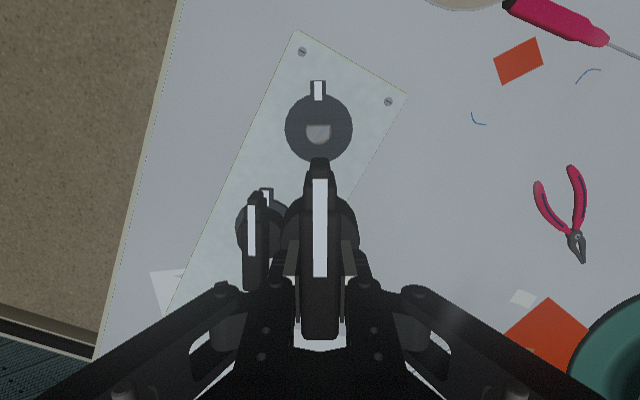

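```bash
python3 -m creep '[0.015,-0.0005,0,0,0,-1,0,0.035,-0.001,0,0,0,-1,0,0.05,-0.0014,0.005,0,0,-1,0,0.0548,-0.0014,0.025,0,0,-1,0,0.0548,-0.0014,0.05,0,0,-1,0,0.0548,-0.0014,0.07,0,0,-1,0,0.0548,-0.0014,0.082,0,0,-1,0,0.0548,-0.0014,0.086,0,0,-1,0,0.0548,-0.0014,0.089,0,0,-1,0,0.0548,-0.0014,0.092,0,0,-1,0,0.0548,-0.0014,0.092,0,0,-1,0]'
python3 -c "
from workcell import *
import numpy as np
s=state();f=s['contact_force'];y=np.radians(s['eef_rot'][2]);print(s['ee_pos'],'tool f',f[:2]@[np.cos(y),np.sin(y)],f[:2]@[np.sin(y),-np.cos(y)],f[2],s['joint_positions'].round())"
```

```text
time_s: 31.95
ee_pos: [0.5815, -0.1239, 0.1148]
eef_rot: [-180.0, -0.0, -66.9]
contact_force: [-0.9, 0.3, -0.2]
finger_gap: 0.191
grasp_force: 78.6
[ 0.58148163 -0.1239      0.11477149] tool f -0.5938601028203829 0.7019980015701377 -0.24514284073858195 [ -27.   38.   49.  104.  -35.   55. -119.]
```

Free so far; push home.

```bash
python3 -m creep '[0,0,0.003,0,0,0,0,0,0,0.006,0,0,0,0,0,0,0.009,0,0,0,0,0,0,0.009,0,0,0,0]'
python3 -c "
from workcell import *
import numpy as np
s=state();f=s['contact_force'];y=np.radians(s['eef_rot'][2]);print(s['ee_pos'],'tool f',f[:2]@[np.cos(y),np.sin(y)],f[:2]@[np.sin(y),-np.cos(y)],f[2])"
```

```text
time_s: 32.28
ee_pos: [0.5808, -0.1232, 0.1052]
eef_rot: [180.0, 0.1, -66.9]
contact_force: [-4.1, 3.4, -3.8]
finger_gap: 0.194
grasp_force: 78.1
[ 0.58079692 -0.12321428  0.10521358] tool f -4.710206322380366 2.4207991819138934 -3.794045155000421
```

```bash
python3 -m creep '[-0.0006,0.0003,0.003,0,0,0,0,-0.0006,0.0003,0.006,0,0,0,0,-0.0006,0.0003,0.009,0,0,0,0,-0.0006,0.0003,0.011,0,0,0,0,-0.0006,0.0003,0.0125,0,0,0,0,-0.0006,0.0003,0.0125,0,0,0,0]'
python3 -c "
from workcell import *
import numpy as np
s=state();f=s['contact_force'];y=np.radians(s['eef_rot'][2]);print(s['ee_pos'],'tool f',f[:2]@[np.cos(y),np.sin(y)],f[:2]@[np.sin(y),-np.cos(y)],f[2])"
```

```text
time_s: 32.78
ee_pos: [0.5809, -0.1232, 0.0955]
eef_rot: [-179.9, 0.1, -66.9]
contact_force: [-23.6, 13.8, 54.9]
finger_gap: 0.189
grasp_force: 86.4
[ 0.58089996 -0.12316344  0.09548025] tool f -21.945061357175458 16.33189496284909 54.90471753547124
```

```bash
python3 -m creep '[0,0,0,0,0,0,0.5,0,0,0,0,0,0,0.5,0,0,0,0,0,0,0.5,0,0,0,0,0,0,0.5,0,0,-0.01,0,0,0,0.5,0,0,-0.03,0,0,0,0.5,0,0,-0.06,0,0,0,0.5,0,0,-0.09,0,0,0,0.5,0,0,-0.11,0,0,0,0.5,0,0,-0.12,0,0,0,0.5,0,0,-0.12,0,0,0,0.5]'
python3 top.py .5813 -.1246
```

```text
time_s: 33.7
ee_pos: [0.5816, -0.1239, 0.2153]
eef_rot: [-179.8, -0.1, -67.0]
contact_force: [0.9, 0.0, -1.2]
finger_gap: 0.503
grasp_force: 0.0
TCP [ 0.5816 -0.1239  0.2153] [-1.798e+02 -1.000e-01 -6.700e+01] j [ -31.   31.   55.   99.  -28.   64. -124.]
top z [0.1211 0.1221 0.1227] 1477
[321. 191.] [ 0.5858 -0.1333] 0.0824 0.0178 113.1
```

```bash
python3 -m creep '[-0.015,0.001,0,0,0,-7,0.5,-0.04,0.002,0,0,0,-14,0.5,-0.07,0.003,0,0,0,-21,0.5,-0.1,0.004,0,0,0,-28,0.5,-0.135,0.006,0,0,0,-35,0.5,-0.17,0.007,0,0,0,-42,0.5,-0.205,0.008,0,0,0,-49,0.5,-0.24,0.01,0,0,0,-56,0.5,-0.275,0.011,0,0,0,-63,0.5,-0.305,0.012,0,0,0,-70,0.5,-0.33,0.0135,0,0,0,-77,0.5,-0.338,0.0135,0,0,0,-84,0.5]'
python3 -m creep '[0,0,0,0,0,-7,0.6,0,0,0.01,0,0,-14,0.6,0,0,0.025,0,0,-21,0.6,0,0,0.045,0,0,-28,0.6,0,0,0.065,0,0,-30,0.6,0,0,0.075,0,0,-30,0.6,0,0,0.08,0,0,-30,0.6,0,0,0.08,0,0,-30,0.6]'
python3 hm.py .062
```

```text
time_s: 34.75
ee_pos: [0.4337, 0.1855, 0.2118]
eef_rot: [-180.0, 0.1, 17.6]
contact_force: [0.0, 0.7, 0.1]
finger_gap: 0.501
grasp_force: 0.0
time_s: 35.42
ee_pos: [0.4356, 0.1817, 0.1319]
eef_rot: [-180.0, 0.1, 46.9]
contact_force: [-0.4, 0.2, -0.7]
finger_gap: 0.6
grasp_force: 0.0
TCP [0.4356 0.1817 0.1319] [-1.80e+02  1.00e-01  4.69e+01] j [-53.  18.  31. 120. -13.  46. -57.]
[317. 209.] L 0.0822 W 0.0176 phi -133.8 axis [0.4388 0.1853] tool dx dy 0.0048 -0.0001
```

```bash
python3 -m creep '[0.0028,0,0.03,0,0,0.7,0.6,0.0028,0,0.06,0,0,0.7,0.6,0.0028,0,0.085,0,0,0.7,0.6,0.0028,0,0.096,0,0,0.7,0.6,0.0028,0,0.097,0,0,0.7,0.6,0.0028,0,0.097,0,0,0.7,0.6,0.0028,0,0.097,0,0,0.7,0,0.0028,0,0.097,0,0,0.7,0,0.0028,0,0.097,0,0,0.7,0,0.0028,0,0.097,0,0,0.7,0,0.0028,0,0.097,0,0,0.7,0,0.0028,0,0.097,0,0,0.7,0]' 80
python3 -m creep '[0,0,0,0,0,0,0,0,0,0,0,0,0,0]'
python3 -m creep '[0,0,-0.01,0,0,0,0,0,0,-0.03,0,0,0,0,0,0,-0.055,0,0,0,0,0,0,-0.085,0,0,0,0,0,0,-0.115,0,0,0,0,0,0,-0.145,0,0,0,0,0,0,-0.16,0,0,0,0,0,0,-0.165,0,0,0,0,0,0,-0.165,0,0,0,0]'
```

```text
time_s: 36.47
ee_pos: [0.4386, 0.1848, 0.037]
eef_rot: [180.0, -0.1, 46.3]
contact_force: [-2.8, 0.3, 13.4]
finger_gap: 0.194
grasp_force: 80.3
time_s: 36.63
ee_pos: [0.4386, 0.1848, 0.037]
eef_rot: [180.0, -0.1, 46.3]
contact_force: [-2.3, 1.3, 12.4]
finger_gap: 0.193
grasp_force: 80.3
time_s: 37.38
ee_pos: [0.4383, 0.1845, 0.2024]
eef_rot: [180.0, -0.1, 46.3]
contact_force: [-0.3, 0.2, -1.4]
finger_gap: 0.194
grasp_force: 78.4
```

```bash
python3 -m creep '[0.003,0.012,0,0,0,-7,0,0.007,0.035,0,0,0,-14,0,0.011,0.06,0,0,0,-21,0,0.016,0.085,0,0,0,-28,0,0.02,0.11,0,0,0,-35,0,0.025,0.135,0,0,0,-42,0,0.03,0.16,0,0,0,-49,0,0.035,0.18,0,0,0,-56,0,0.039,0.197,0,0,0,-63,0,0.042,0.207,0,0,0,-70,0,0.042,0.21,0,0,0,-77,0,0.042,0.21,0,0,0,-78.5,0]'
python3 -m creep '[0,0,0,0,0,0,0,0,0,0,0,0,0,0]'
python3 see.py .5937 .1067 w11
```

```text
time_s: 38.38
ee_pos: [0.6188, 0.0684, 0.1992]
eef_rot: [-179.9, -0.0, 125.1]
contact_force: [-0.9, -0.7, -1.4]
finger_gap: 0.197
grasp_force: 78.4
time_s: 38.55
ee_pos: [0.6183, 0.0698, 0.2002]
eef_rot: [-179.9, -0.0, 124.6]
contact_force: [0.8, -0.2, -0.9]
finger_gap: 0.19
grasp_force: 78.4
TCP [0.6183 0.0698 0.2002] [-179.9   -0.   124.6] j [-25.  26.  21.  95. -11.  60.  34.]
disc [0.5954 0.1048] rms 0.001 188 arc bins 14 of 13
spindle top 462 [0.5935 0.1076 0.0805] normal -56.1
lug 145 -55.4 0.0365
```

```bash
python3 -m creep '[0.012,0.0003,0,0,0,0,0,0.03,0.0006,0,0,0,0,0,0.042,0.0007,0.005,0,0,0,0,0.0447,0.0007,0.025,0,0,0,0,0.0447,0.0007,0.05,0,0,0,0,0.0447,0.0007,0.068,0,0,0,0,0.0447,0.0007,0.077,0,0,0,0,0.0447,0.0007,0.08,0,0,0,0,0.0447,0.0007,0.083,0,0,0,0,0.0447,0.0007,0.086,0,0,0,0,0.0447,0.0007,0.086,0,0,0,0]'
cat > f.py <<'E'
from workcell import *
import numpy as np
s=state();f=s['contact_force'];y=np.radians(s['eef_rot'][2]);print(s['ee_pos'],'tool f',f[:2]@[np.cos(y),np.sin(y)],f[:2]@[np.sin(y),-np.cos(y)],f[2])
E
python3 f.py
```

```text
time_s: 39.52
ee_pos: [0.5942, 0.1068, 0.1152]
eef_rot: [180.0, 0.0, 124.8]
contact_force: [-0.0, 0.5, -0.0]
finger_gap: 0.194
grasp_force: 78.4
[0.59420409 0.10683003 0.11522779] tool f 0.39161114578471135 0.26661519152485436 -0.012386031706262068
```

```bash
python3 -m creep '[0,0,0.003,0,0,0,0,0,0,0.006,0,0,0,0,0,0,0.009,0,0,0,0,0,0,0.009,0,0,0,0]'
python3 f.py
```

```text
time_s: 39.85
ee_pos: [0.5937, 0.1068, 0.1054]
eef_rot: [-180.0, -0.0, 124.8]
contact_force: [-1.4, 1.2, -1.4]
finger_gap: 0.194
grasp_force: 78.3
[0.5937204  0.10680814 0.10535717] tool f 1.793087055263334 -0.4722434618484743 -1.4338274287147952
```

Going in cleanly; home is at TCP z 0.095.

```bash
python3 -m creep '[0,0,0.003,0,0,0,0,0,0,0.006,0,0,0,0,0,0,0.009,0,0,0,0,0,0,0.011,0,0,0,0,0,0,0.0127,0,0,0,0,0,0,0.0127,0,0,0,0]'
python3 f.py
python3 -m creep '[0,0,0,0,0,0,0.5,0,0,0,0,0,0,0.5,0,0,0,0,0,0,0.5,0,0,0,0,0,0,0.5,0,0,-0.01,0,0,0,0.5,0,0,-0.03,0,0,0,0.5,0,0,-0.06,0,0,0,0.5,0,0,-0.09,0,0,0,0.5,0,0,-0.11,0,0,0,0.5,0,0,-0.12,0,0,0,0.5,0,0,-0.12,0,0,0,0.5]'
python3 top.py .5938 .1065
```

```text
time_s: 40.35
ee_pos: [0.5939, 0.1068, 0.095]
eef_rot: [180.0, -0.0, 124.8]
contact_force: [-18.7, 1.2, 36.7]
finger_gap: 0.198
grasp_force: 83.9
[0.59394397 0.10684144 0.09498612] tool f 11.717251586257216 -14.67389072711302 36.65863241541506
time_s: 41.27
ee_pos: [0.595, 0.1068, 0.2158]
eef_rot: [179.8, 0.1, 124.8]
contact_force: [-0.2, -0.6, -0.0]
finger_gap: 0.502
grasp_force: 0.0
TCP [0.595  0.1068 0.2158] [1.798e+02 1.000e-01 1.248e+02] j [-29.  24.  21.  97.  -9.  61.  30.]
top z [0.1211 0.1222 0.1228] 1495
[318. 203.] [0.5994 0.0993] 0.0824 0.0174 125.4
```

```bash
python3 -m creep '[0.015,-0.002,0,0,0,-5,0,0.04,-0.006,0,0,0,-10,0,0.07,-0.011,0,0,0,-15,0,0.1,-0.016,0,0,0,-20,0,0.13,-0.022,0,0,0,-25,0,0.16,-0.027,0,0,0,-32,0,0.19,-0.032,0,0,0,-39,0,0.22,-0.037,0,0,0,-45,0,0.245,-0.041,0,0,0,-50,0,0.265,-0.045,0,0,0,-55,0,0.2747,-0.0465,0,0,0,-55,0,0.2747,-0.0465,0,0,0,-55,0]'
python3 -m creep '[0,0,0,0,0,0,0,0,0,0,0,0,0,0]'
python3 - <<'E'
from h import *
s,d,T,P=look("scene")
print(s["joint_positions"].round())
for Q in(P,look("side")[3]):
    m=(abs(Q[...,1]-.305)<.03)&(abs(Q[...,0]-.49)<.08)&(Q[...,2]>.1)&(Q[...,2]<.145);q=Q[m]
    if len(q):print(len(q),q.min(0),q.max(0))
    m=(np.hypot(Q[...,0]-.529,Q[...,1]+.338)<.06)&(Q[...,2]>.064);q=Q[m];print("dish",len(q),q.min(0).round(3),q.max(0).round(3))
E
```

```text
time_s: 42.32
ee_pos: [0.3972, 0.3067, 0.2121]
eef_rot: [-180.0, -0.1, 179.9]
contact_force: [0.5, 0.3, -0.4]
finger_gap: 0.0
grasp_force: 0.0
time_s: 42.48
ee_pos: [0.3996, 0.3046, 0.2127]
eef_rot: [-179.9, -0.0, 179.7]
contact_force: [0.6, 0.2, -0.6]
finger_gap: 0.004
grasp_force: 0.0
[-45.  13.   5. 111.  -1.  57.  50.]
68 [0.44871852 0.27746588 0.1013546 ] [0.47766468 0.32019257 0.13044969]
dish 162 [ 0.518 -0.38   0.064] [ 0.54  -0.299  0.075]
109 [0.4478965  0.28212562 0.10144622] [0.47387357 0.3242871  0.13159226]
dish 327 [ 0.518 -0.378  0.064] [ 0.539 -0.297  0.075]
```

```bash
python3 -m creep '[0,0,0.03,0,0,0,0,0,0,0.06,0,0,0,0,0,0,0.085,0,0,0,0,0,0,0.1,0,0,0,0,0,0,0.104,0,0,0,0,-0.01,0,0.104,0,0,0,0,-0.025,0,0.104,0,0,0,0,-0.04,0,0.104,0,0,0,0,-0.05,0,0.104,0,0,0,0,-0.06,0,0.104,0,0,0,0,-0.07,0,0.104,0,0,0,0,-0.08,0,0.104,0,0,0,0]'
python3 -m creep '[-0.01,0,0,0,0,0,0,-0.02,0,0,0,0,0,0,-0.026,0,0,0,0,0,0,-0.026,0,0,0,0,0,0,-0.01,0,0,0,0,0,0,0.02,0,0,0,0,0,0,0.05,0,-0.02,0,0,0,0,0.06,0,-0.05,0,0,0,0,0.07,0,-0.08,0,0,0,0,0.08,0,-0.11,0,0,0,0,0.08,0,-0.13,0,0,0,0,0.08,0,-0.13,0,0,0,0]'
python3 - <<'E'
from h import *
s,d,T,P=look("side");cv2.imwrite("pics/s12.png",cv2.resize(d["image"][100:380,200:460,::-1],None,fx=2.1,fy=2.1))
for Q in(look("scene")[3],P):
    m=(abs(Q[...,1]-.305)<.03)&(abs(Q[...,0]-.49)<.08)&(Q[...,2]>.1)&(Q[...,2]<.145);q=Q[m]
    if len(q):print(len(q),q.min(0),q.max(0))
E
```

```text
time_s: 43.58
ee_pos: [0.4799, 0.3054, 0.1096]
eef_rot: [180.0, 0.0, 179.8]
contact_force: [-0.6, 0.3, 0.1]
finger_gap: -0.002
grasp_force: 0.2
time_s: 44.58
ee_pos: [0.3994, 0.3069, 0.2434]
eef_rot: [179.8, 0.3, 179.9]
contact_force: [0.4, 0.3, 1.8]
finger_gap: -0.001
grasp_force: 0.0
88 [0.51741156 0.28381804 0.1007798 ] [0.5456329  0.33116431 0.13064295]
147 [0.51643369 0.28598501 0.10040288] [0.54398181 0.33125018 0.13042373]
```

View pics/s12.png

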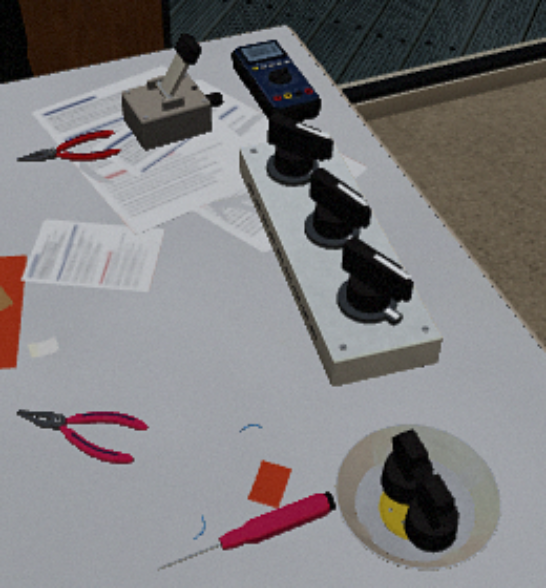

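The picture shows all three new handles home on their mounts (about (300,135), (338,205) and (375,270)). Both broken ones are in the dish (about (420,495)), the lever leans to on at (188,48), and the pliers and driver look unmoved.

```bash
python3 -c "
from workcell import *
print(close_job())"
```

```text
the job is handed in; nothing more can be done
None
```

The job is handed in: I switched the isolator off, put both broken handles in the dish, pushed all three new handles home on their own spindles with the flats matched, then switched the isolator back on, at about 45 s of the 208 s allowed.

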